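# Tip the solid sofa foot out of the divided tray

## Task

One of the two look-alike sofa feet in the divided tray is solid and heavier, the other is hollow: find out which by the feel of the tray in the hand, then tip the tray on that foot's corner, low over the black bin, so that only the heavy foot slides out through its gap into the bin without a hard drop, and set the tray back flat in the middle of its cork mat with the light foot still in its bay. Do not handle the feet with the gripper, and leave the other things on the bench where they are.

Things in the scene. Friction and masses are not known exactly. Their poses are not given: they have to be found in the camera images.
- tray: Plywood two-bay tray, 0.33 kg empty, loose on the mat. Origin: centre of its underside; z up, +x to its closed long wall, -x to its gapped long wall. Outside 112 mm (x) by 246 mm (y); floor 5 mm, outer walls 6 mm thick, rims 35 mm above the underside. A divider 14 mm thick along x at y = 0 makes two bays, one on the +y and one on the -y side, each 100 x 110 mm inside.
- gap_left (a point): Middle of the gap of the +y bay, in the -x wall of the tray at floor level (tray x -53, y +82, z +5 mm). Each gap is 70 mm wide, down to the floor, between the outer side wall (|y| = 117) and the wall's inner part (|y| = 7 to 47 mm). A foot leaning on the outer side wall slides out through its gap; one leaning on the divider is held by the wall. Frame as the tray.
- gap_right (a point): The same for the -y bay (tray x -53, y -82, z +5 mm). Tray and feet are smooth: a foot begins to slide on a slope somewhere between 19 and 27 degrees (hidden), later where it also rubs on a wall.
- handle (a point): Grip point of the tray, 88 mm above its underside on its centre line: the divider rises into an upright flat handle 14 mm thick (along tray y), 80 mm long (along tray x), top 110 mm above the underside. The frame is the tray's.
- foot_p_center (a point): One of the two look-alike sofa feet; name and look do not tell its weight (solid about 0.42 kg, hollow about 0.12 kg) and its bay varies. Upright dark wooden cylinder, 60 mm across, 40 mm tall, standing free in a bay of the tray. The point is its centre, 20 mm above its underside; z is its axis.
- foot_q_center (a point): One of the two look-alike sofa feet; name and look do not tell its weight (solid about 0.42 kg, hollow about 0.12 kg) and its bay varies. Upright dark wooden cylinder, 60 mm across, 40 mm tall, standing free in a bay of the tray. The point is its centre, 20 mm above its underside; z is its axis.
- bin: Fixed open square bin, black with a grey felt floor, 220 x 220 mm outside, 50 mm tall, walls and floor 6 mm. Origin: centre of its underside; x and y along its sides, z up.
- mat: Cork mat fixed on the bench, 200 mm (x) by 310 mm (y), 4 mm thick, on which the tray stands. Origin: centre of its underside, on the bench.
- mallet: Bystander, to be left alone: small steel-headed mallet, 220 mm long, lying down. Origin: its underside.
- thread_cone: Bystander, to be left alone: cone of thread, 68 mm wide, 140 mm tall. Origin: its underside.
- webbing_roll: Bystander, to be left alone: roll of webbing lying flat, 92 mm wide, 45 mm tall. Origin: its underside.
- glue_jar: Bystander, to be left alone: glue jar, 72 mm wide, 130 mm tall. Origin: its underside.
- tack_tin: Bystander, to be left alone: low tin, 60 mm wide, 45 mm tall. Origin: its underside.
- staple_gun: Bystander, to be left alone: staple gun, 150 mm long, lying down. Origin: its underside.
- sofa_leg: Bystander, to be left alone: turned wooden sofa leg, 195 mm long, lying down. Origin: its underside.
Mind the look-alikes: they are no part of the job. What is shaped like the part that bears foot_q_center but green, orange or red is not meant.

How it is judged (in metres and radians):
On the way, in this order (a step that is already met when the one before it is completed fails the run):
1. the tray is lifted clear of its mat with both feet in it (height (world z) of tray above 0.03 m and x of foot_p_center in the frame of tray between -0.06 and 0.06 m and z of each of foot_p_center, foot_q_center in the frame of tray below 0.05 m and x of foot_q_center in the frame of tray between -0.06 and 0.06 m), for 0.2 s.
2. one foot slides out over the gapped side of the tilted tray, the other still inside (((x of foot_p_center in the frame of tray below -0.06 m and angle between tray's own z axis and vertical above 0.3 rad and x of foot_q_center in the frame of tray between -0.06 and 0.06 m) or (x of foot_q_center in the frame of tray below -0.06 m and angle between tray's own z axis and vertical above 0.3 rad and x of foot_p_center in the frame of tray between -0.06 and 0.06 m))).
At the end, for the whole second after the job is handed in: The heavy foot lies at rest in the bin (it weighs on the bin with more than 2.4 N); the light foot is still in the tray; the tray is released and stands flat and at rest on its cork mat, its centre within 45 mm of the mat's centre (((x of foot_p_center in the frame of bin between -0.1 and 0.1 m and y of foot_p_center in the frame of bin between -0.1 and 0.1 m and height (world z) of foot_p_center below 0.06 m and linear speed of foot_p below 0.02 m/s and contact force between foot_p and bin above 2.4 N and x of foot_q_center in the frame of tray between -0.056 and 0.056 m and y of foot_q_center in the frame of tray between -0.12 and 0.12 m and z of foot_q_center in the frame of tray below 0.04 m) or (x of foot_q_center in the frame of bin between -0.1 and 0.1 m and y of foot_q_center in the frame of bin between -0.1 and 0.1 m and height (world z) of foot_q_center below 0.06 m and linear speed of foot_q below 0.02 m/s and contact force between foot_q and bin above 2.4 N and x of foot_p_center in the frame of tray between -0.056 and 0.056 m and y of foot_p_center in the frame of tray between -0.12 and 0.12 m and z of foot_p_center in the frame of tray below 0.04 m)) and horizontal distance between tray and mat below 0.045 m and height (world z) of tray below 0.01 m and angle between tray's own z axis and vertical below 0.05 rad and linear speed of tray below 0.02 m/s); the robot touches nothing.
It fails at once if a foot is handled with the fingers (more than 2 N) (contact force between the fingers and foot_p above 2 N or contact force between the fingers and foot_q above 2 N).
It fails at once if a foot drops hard (faster than 1.6 m/s) (linear speed of any of foot_p, foot_q above 1.6 m/s).
It fails at once if another thing on the bench is moved by more than 30 mm (distance of any of mallet, thread_cone, webbing_roll, glue_jar, tack_tin, staple_gun, sofa_leg from where it was at the start of the episode above 0.03 m).
It also fails if it takes over 61 s, if anything falls off the work surface, if the arm or the gripper's body presses on something with over 40 N, if the wrist force passes 120 N, or if a joint passes its speed limit or range.

## Robot

A 6-joint arm with a two-finger parallel gripper is mounted at the origin on the work surface. World frame = base frame: x ahead of the robot, y to its left, z up, the work surface at z = 0. Lengths are in m, angles in degrees, forces in N, time in s.
With the tool pointing down it reaches from about 0.3 to 0.75 m from the base axis. Payload 8.5 kg.
Tool frame: the origin (TCP) lies at the very end of the fingers, on their centre line; the grasp point (between the pads) lies env.pinch_z behind it (env.pinch_z is the distance from the TCP to the grasp point, in m); z points along the fingers, y is the line along which they close (so a half turn about z gives the same grasp; the last joint's range is limited). The gripper opens to 85 mm and grips with 20 to 120 N. Pads are 22 mm wide; open, the fingers measure 114 mm over their backs; the gripper's body (76 mm by 85 mm) begins 54 mm behind the grasp point. The pads swing forward as they close: fully open they stand 13 mm farther back than shut.
Start: joints at [63.925, 21.807, 74.336, -0, 83.858, -12.336], TCP at [0.131, 0.534, 0.231] pointing down, gripper open.
Joint ranges: [-178.18, 178.18], [-50.72, 133.34], [12.68, 142.11], [-81.47, 261.47], [9.98, 163.14], [-165.26, 165.26]. Speed limits (degrees/s): [136.94, 136.94, 180, 180, 180, 180].

## Interface

Orientations are given as a 3x3 rotation matrix whose columns are the frame's x, y, z axes.
In Python, from rig import telemetry, get_image, env gives the robot as it stands. The module is installed in compiled form; this text tells all that it offers.
- The arm moves only by the tool apply_moves, never from a script. Its argument "series" is a list of rows, each a list of 7 numbers: the shift along the tool's x, y, z in mm, then the turn, a rotation vector about the tool's x, y, z in degrees, then the opening, from 0 (shut) to 1 (fully open). A call has 1 to 12 rows; each row shifts and turns the commanded pose from where the row before left it, along the tool's axes as they then stand; what a row does not reach is not made up. A row lasts 1/8 s, in which the tool goes at most 62.5 mm and 10.7 degrees, less where a joint would pass 70% of its speed; a pose out of reach is approached as far as the arm can. A call with a gripper value outside its range is refused whole. The fingers move at their own pace and stop on an object; "grip_force" is the grip in N (left out, the last holds). Time passes only in rows, so rows that do not move let the fingers close. It gives the time, the measured TCP pose, the force, the opening and the grip force at its end, in the units of the state.
- telemetry.observe(): the state, without advancing time (a new reading comes with each control period).
- get_image(name): name is "scene" or "top"; returns a dict with "frame" (384x512x3 uint8, red, green, blue), "z_map" (384x512 float32, m along the optical axis (not along the pixel's ray), 0 where there is no reading), "vertical_fov" (degrees; the focal length in pixels is half the picture's height over the tangent of half this angle, whatever the lens; pixels are square), "cx", "cy" (the principal point, pixels), "eye" and "attitude" of the camera in the world. Camera axes: x right, y up, looking along -z (the intrinsics and any distortion apply to the point x, -y, -z); pixel columns grow to the right and rows downward; lengths in m; the calibration is good to about 2 mm. A picture is of the moment at which its call begins.
- env.close_job(): hands the job in; it is judged then, once.
The state is a dict: "time_s": time; "q": joint angles; "qvel": joint speeds; "joint_efforts": joint torques, N m; "position": TCP position; "tool_rot": TCP orientation; "ft_force": force on the tool from outside, world axes, zero at the start; "wrist_torque": the same for the moment, N m; "grip_width": finger opening in m; "gripper_force": force on a finger pad.
Only numpy, scipy, OpenCV 4.12 (cv2) and the standard library are available. Lean on these libraries where they do the work, as an engineer would, in place of code of your own. Each camera call takes 0.05 s, during which the arm holds its last target. There are 200 camera calls.

## Working session

There is one attempt and no reset: what is moved stays moved. The work goes in short steps, Python scripts to look and compute and a tool call to move; the robot and the scene stay as the last step left them, time stands still between calls to the robot, and variables do not carry over. Pictures are saved under pics/ and viewed, at most 10 in all, crops included, and the job is handed in when it is done.

Besides the shell and the picture viewer there is one more tool, called after "Emit:" in YAML: its name, and indented under it one key for each argument. apply_moves: Moves the arm, as the interface text tells. Its arguments: {"type":"object","properties":{"series":{"type":"array"},"grip_force":{"type":"number"}},"required":["series"]}

```bash
mkdir -p pics
cat > h.py <<'E'
import numpy as np, cv2
from rig import telemetry, get_image, env
def cloud(im):
    h,w=im["z_map"].shape; f=h/2/np.tan(np.radians(im["vertical_fov"])/2)
    u,v=np.meshgrid(np.arange(w),np.arange(h)); z=im["z_map"]
    P=np.stack([(u-im["cx"])/f*z,-(v-im["cy"])/f*z,-z],-1)
    return P@np.array(im["attitude"]).T+np.array(im["eye"])
E
python3 - <<'E'
from h import *
for n in("scene","top"):
    im=get_image(n); P=cloud(im); np.save(n+".npy",P); cv2.imwrite(n+"_f.png",im["frame"][...,::-1])
    cv2.imwrite(f"pics/{n}.png",cv2.resize(im["frame"][...,::-1],(800,600)))
    print(n,[k for k in im],im["eye"],im["attitude"],im["vertical_fov"],im["cx"],im["cy"])
    print({k:im[k] for k in im if k not in("frame","z_map","eye","attitude")})
print(telemetry.observe(),env.pinch_z)
E
```

```text
scene ['frame', 'z_map', 'vertical_fov', 'cx', 'cy', 'eye', 'attitude'] [1.42765131 0.20213595 1.38741972] [[-0.22688014 -0.80478059  0.54850124]
 [ 0.97391458 -0.18977481  0.12440226]
 [ 0.00397519  0.56241775  0.82684368]] 44.90498341506087 258.35152730557104 185.20664213359245
{'vertical_fov': 44.90498341506087, 'cx': 258.35152730557104, 'cy': 185.20664213359245}
top ['frame', 'z_map', 'vertical_fov', 'cx', 'cy', 'eye', 'attitude'] [0.25538553 0.01467772 1.49089142] [[ 0.00893597  0.97556424 -0.21953262]
 [-0.99994094  0.01007573  0.00407269]
 [ 0.00618512  0.21948326  0.97559666]] 45.88464371650807 260.5279019166213 188.18377426034056
{'vertical_fov': 45.88464371650807, 'cx': 260.5279019166213, 'cy': 188.18377426034056}
{'time_s': 0.1, 'q': array([ 6.39237557e+01,  2.18379945e+01,  7.43785213e+01,  1.29629722e-03,
        8.38595213e+01, -1.23361446e+01]), 'qvel': array([-0.03155467, -0.02556707, -0.2304688 ,  0.07329054,  0.16376286,
        0.03405092]), 'joint_efforts': array([ 2.97462764e-03, -4.49229383e+01, -2.31652004e+01, -2.21424998e-04,
        3.69174813e-03, -2.04654827e-05]), 'position': array([0.13051761, 0.53402123, 0.23077655]), 'tool_rot': array([[-9.71382455e-01,  2.37520022e-01, -6.03553702e-04],
       [ 2.37520593e-01,  9.71381784e-01, -1.18212538e-03],
       [ 3.05502625e-04, -1.29165228e-03, -9.99999119e-01]]), 'ft_force': array([ 0.9512416 , -0.04262543, -1.0742837 ]), 'wrist_torque': array([-0.01782824,  0.02412169, -0.01735792]), 'gripper_force': 0.0, 'grip_width': 0.08523451368899784} 0.0187
```

View pics/scene.png

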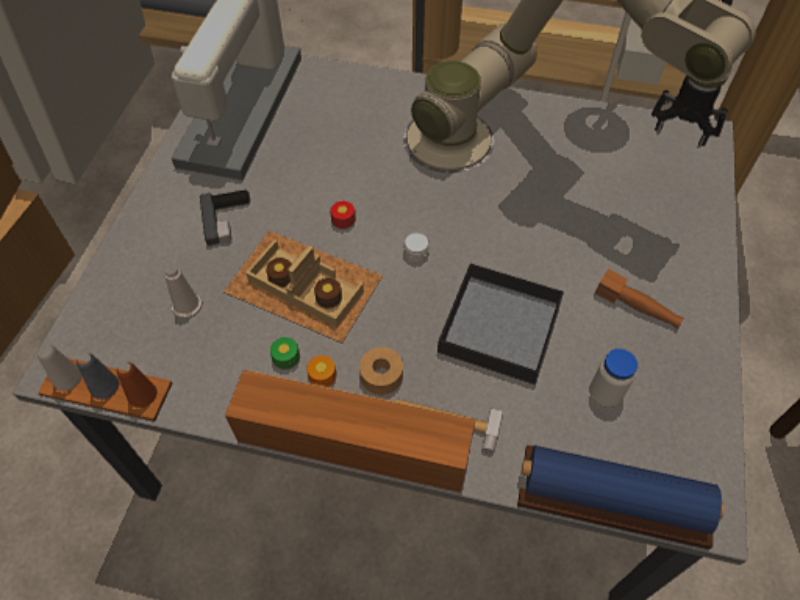

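View pics/top.png

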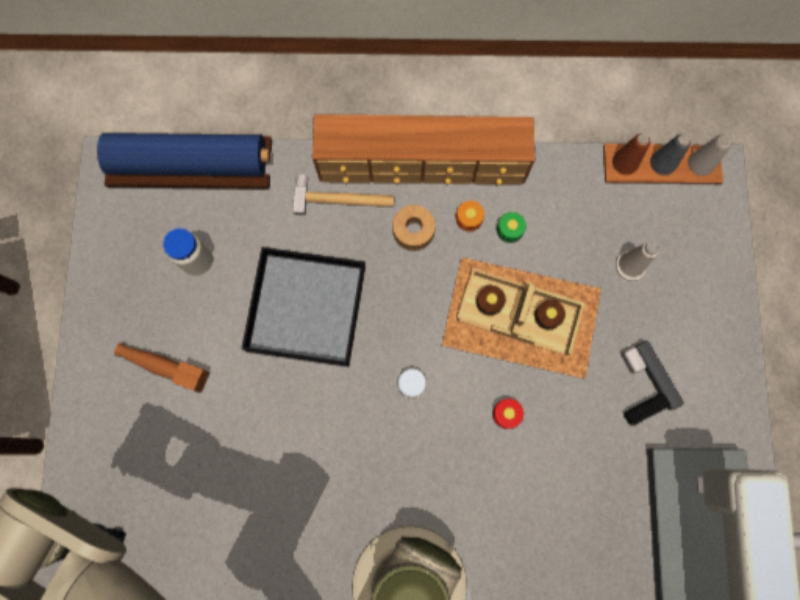

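The top view shows the tray on its cork mat at about (522,315), with brown feet at (490,300) and (550,313). The black bin is at (305,305). The red (508,413), green (512,226) and orange (470,214) pucks on the bench are look-alikes, so only the two dark brown feet in the tray fit the description.

Run:
```python
from h import *
im=cv2.imread("top_f.png"); P=np.load("top.npy"); 
hsv=cv2.cvtColor(im,cv2.COLOR_BGR2HSV)
X,Y,Z=P[...,0],P[...,1],P[...,2]
bench=P[300:320,220:240]; print("bench z",np.median(Z[230:245,90:110]), np.median(Z[150:160,240:260]))
reg=np.zeros(Z.shape,bool); reg[160:245,280:390]=1
def rect(m,s):
    p=(P[m][:,:2]*1000).astype(np.float32); r=cv2.minAreaRect(p); print(s,m.sum(),r); return r
sat=(hsv[...,1]>70)&reg
rect(sat&(Z>-.01)&(Z<.012),"mat")
rect(reg&(Z>.027)&(Z<.045)&(hsv[...,1]>40),"rim-ish")
m=reg&(Z>.098)&(Z<.13); rect(m,"handle top"); print(P[m].mean(0))
b=np.zeros(Z.shape,bool); b[150:240,150:240]=1
rect(b&(Z>.042)&(Z<.06),"binrim")
# wall heights map, rectified picture
S=np.load("scene.npy"); 
c=cv2.resize(im[160:245,280:390],None,fx=7,fy=7,interpolation=cv2.INTER_CUBIC)
cv2.imwrite("pics/crop.png",c)
sc=cv2.imread("scene_f.png"); c2=sc[145:220,140:250]; cv2.imwrite("pics/crop2.png",cv2.resize(c2,None,fx=7,fy=7,interpolation=cv2.INTER_CUBIC))
m=(S[...,2]>.098)&(S[...,2]<.13)&(abs(S[...,0]-.45)<.2)&(S[...,1]<0)&(S[...,1]>-.3)
print("scene handle",m.sum(),S[m].mean(0) if m.any() else 0, cv2.minAreaRect((S[m][:,:2]*1000).astype(np.float32)))
m=(S[...,2]>.042)&(S[...,2]<.06)&(abs(S[...,0]-.45)<.2)&(S[...,1]>.05)&(S[...,1]<.38)
print("scene bin",cv2.minAreaRect((S[m][:,:2]*1000).astype(np.float32)))
```

```text
bench z 0.031960209619049884 -8.765833046953109e-05
mat 4070 ((545.1121215820312, -237.61492919921875), (312.3648986816406, 204.747314453125), 77.46725463867188)
rim-ish 573 ((550.9017944335938, -229.5717315673828), (246.5284423828125, 115.14398193359375), 72.4323501586914)
handle top 120 ((549.5884399414062, -228.82896423339844), (14.577826499938965, 79.09638977050781), 72.50797271728516)
[ 0.54938967 -0.22818791  0.11157811]
binrim 547 ((556.3092041015625, 225.2734375), (221.20640563964844, 221.37969970703125), 82.05585479736328)
scene handle 120 [ 0.55685857 -0.22753268  0.11059103] ((553.30712890625, -227.94033813476562), (16.434078216552734, 80.62542724609375), 73.72013092041016)
scene bin ((553.908935546875, 224.87246704101562), (220.8220672607422, 218.3241424560547), 82.50370025634766)
```

View pics/crop.png

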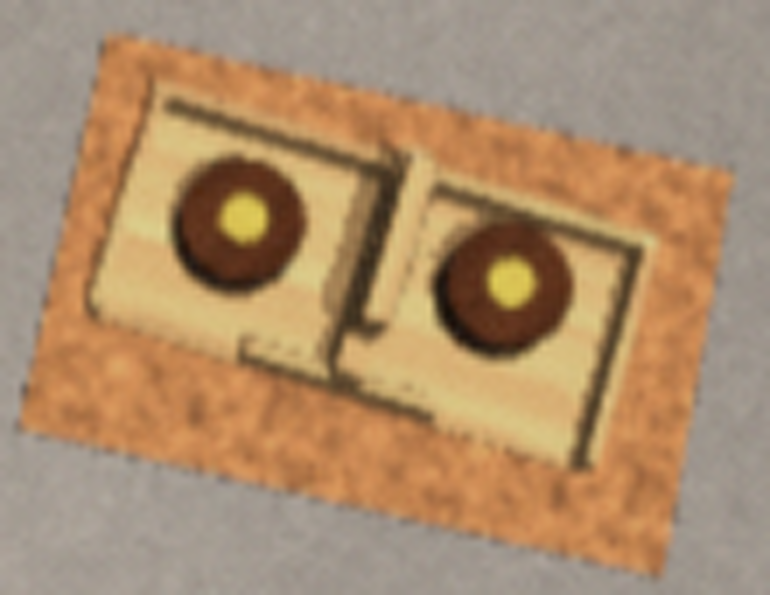

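View pics/crop2.png

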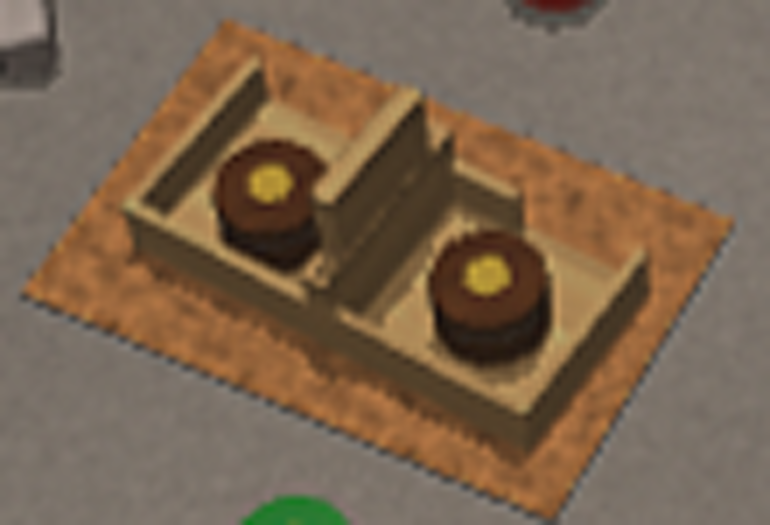

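The tray's gapped wall faces the robot, with both gaps visible at (165,335) and (510,440) in the first crop. Both feet in it are dark brown. The handle is at about (0.551,-0.228) and tray yaw is about -17.5°. I'll move above the handle.

Emit:
apply_moves:
  series:
    - [-45, -50, 0, 0, 0, 0, 1]
    - [-45, -50, 0, 0, 0, 0, 1]
    - [-45, -50, 0, 0, 0, 0, 1]
    - [-45, -50, 0, 0, 0, 0, 0.7]
    - [-45, -50, 0, 0, 0, 0, 0.7]
    - [-45, -50, 0, 0, 0, 0, 0.7]
    - [-45, -50, 0, 0, 0, 0, 0.7]
    - [-45, -50, 0, 0, 0, 0, 0.7]
    - [-45, -50, 0, 0, 0, 0, 0.7]
    - [-45, -50, 0, 0, 0, 0, 0.7]
    - [-45, -50, 0, 0, 0, 0, 0.7]
    - [-45, -50, 0, 0, 0, 0, 0.7]
  grip_force: 110

```text
time_s: 1.6
position: [0.4861, -0.1285, 0.2311]
tool_rot: [[-0.971, 0.238, -0.0], [0.238, 0.971, 0.0], [0.0, 0.0, -1.0]]
ft_force: [0.9, 0.5, -0.6]
grip_width: 0.0596
gripper_force: 0.0
```

```bash
cat >> h.py <<'E'
def rel(target):
    s=telemetry.observe(); R=s["tool_rot"]; d=R.T@(np.array(target)-s["position"])*1000
    return d.round(1)
E
python3 - <<'E'
from h import *
s=telemetry.observe(); R=s["tool_rot"]; print(s["time_s"],s["position"],s["q"],"yaw",np.degrees(np.arctan2(R[1,1],R[0,1])),s["grip_width"])
print(rel([.551,-.2285,.15]))
# obstacles and feet in tray frame
P=np.load("top.npy");im=cv2.imread("top_f.png");hsv=cv2.cvtColor(im,cv2.COLOR_BGR2HSV)
a=np.radians(-17.3);c=np.array([.551,-.229])
u=P[...,:2]-c;tx=u@[np.cos(a),np.sin(a)];ty=u@[-np.sin(a),np.cos(a)]
for sg in(1,-1):
    m=(abs(tx)<.056)&(ty*sg>.012)&(ty*sg<.117)&(P[...,2]>.042)&(P[...,2]<.056)
    print("foot",sg,m.sum(),(tx[m].min()+tx[m].max())/2,(ty[m].min()+ty[m].max())/2)
m=(hsv[...,0]>105)&(hsv[...,0]<125)&(hsv[...,1]>150)&(P[...,2]>.1)&(P[...,0]<.72); print("jar",P[m].mean(0))
E
```

```text
1.6 [ 0.48611801 -0.12846922  0.23111194] [-2.83239270e+01  1.70856469e+01  8.16155472e+01  1.18715923e-02
  8.13229299e+01 -1.04556287e+02] yaw 76.23056352436747 0.05958814984673335
[-86.9 -81.7  81.1]
foot 1 247 0.012907927801835604 0.06732221161709054
foot -1 251 0.015434066130866165 -0.06605859653041377
jar [0.66161839 0.4662797  0.12808326]
```

Emit:
apply_moves:
  series:
    - [-43, -41, 40, 0, 0, 0, 0.7]
    - [-43.9, -40.7, 41, 0, 0, 0, 0.7]
    - [0, 0, 0, 0, 0, 3.5, 0.7]
    - [0, 0, 0, 0, 0, 0, 0.7]

```text
time_s: 2.1
position: [0.5418, -0.2133, 0.1603]
tool_rot: [[-0.955, 0.296, -0.001], [0.296, 0.955, 0.001], [0.002, 0.001, -1.0]]
ft_force: [-0.8, 0.2, 0.1]
grip_width: 0.06
gripper_force: 0.0
```

Run:
```python
from h import *
s=telemetry.observe(); R=s["tool_rot"]; print(s["position"],"yaw",np.degrees(np.arctan2(R[1,1],R[0,1])))
im=get_image("scene");P=cloud(im)
c2=im["frame"][130:225,140:250,::-1]; cv2.imwrite("pics/hover.png",cv2.resize(c2,None,fx=6,fy=6,interpolation=cv2.INTER_CUBIC))
print(rel([.551,-.2285,.074]))
```

```text
[ 0.54177144 -0.21329982  0.16028511] yaw 72.76136664863269
[-13.3 -12.1  87. ]
```

View pics/hover.png

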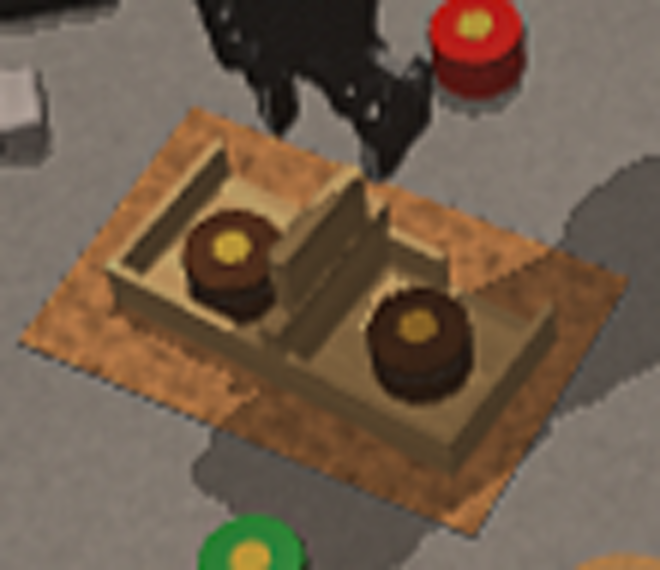

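The fingers are above the handle, and the handle lies between them to within about 20 mm. I'll correct sideways and descend partway.

Emit:
apply_moves:
  series:
    - [-13.3, -12.1, 0, 0, 0, 0, 0.7]
    - [0, 0, 20, 0, 0, 0, 0.7]
    - [0, 0, 0, 0, 0, 0, 0.7]
    - [0, 0, 0, 0, 0, 0, 0.7]

```text
time_s: 2.65
position: [0.5512, -0.2283, 0.1422]
tool_rot: [[-0.955, 0.295, 0.001], [0.295, 0.955, -0.001], [-0.001, -0.0, -1.0]]
ft_force: [-0.3, -0.3, -0.4]
grip_width: 0.0599
gripper_force: 0.0
```

Run:
```python
from h import *
print(rel([.551,-.2285,.074]),telemetry.observe()["qvel"].round(1))
im=get_image("top"); 
c2=im["frame"][150:250,280:390,::-1]; cv2.imwrite("pics/hover2.png",cv2.resize(c2,None,fx=6,fy=6,interpolation=cv2.INTER_CUBIC))
```

```text
[ 0.3 -0.2 68.2] [-0.1 -0.1 -0.2 -0.  -0.2  0.1]
```

Position settled. I'll descend, then close.

Emit:
apply_moves:
  series:
    - [0, 0, 17, 0, 0, 0, 0.7]
    - [0, 0, 17, 0, 0, 0, 0.7]
    - [0, 0, 17, 0, 0, 0, 0.7]
    - [0, 0, 16, 0, 0, 0, 0.7]
    - [0, 0, 0, 0, 0, 0, 0.7]
    - [0, 0, 0, 0, 0, 0, 0]
    - [0, 0, 0, 0, 0, 0, 0]
    - [0, 0, 0, 0, 0, 0, 0]
    - [0, 0, 0, 0, 0, 0, 0]
    - [0, 0, 0, 0, 0, 0, 0]
  grip_force: 110

```text
time_s: 3.95
position: [0.5513, -0.2289, 0.0749]
tool_rot: [[-0.955, 0.297, 0.001], [0.297, 0.955, -0.001], [-0.001, -0.001, -1.0]]
ft_force: [-1.7, -0.8, 6.2]
grip_width: 0.0125
gripper_force: 107.8
```

Run:
```python
from h import *
s=telemetry.observe();print({k:np.round(s[k],3) for k in s if k not in("tool_rot",)})
```

```text
{'time_s': np.float64(3.95), 'q': array([-3.38990e+01,  3.49180e+01,  7.93530e+01, -8.00000e-03,
        6.56540e+01, -1.06641e+02]), 'qvel': array([ 0.011,  0.044, -0.023, -0.047,  0.022,  0.02 ]), 'joint_efforts': array([  0.471, -49.073, -18.028,   0.124,  -0.317,  -0.16 ]), 'position': array([ 0.551, -0.229,  0.075]), 'ft_force': array([-1.654, -0.815,  6.207]), 'wrist_torque': array([ 0.013,  0.252, -0.149]), 'gripper_force': np.float64(107.841), 'grip_width': np.float64(0.013)}
```

Emit:
apply_moves:
  series:
    - [0, 0, -5, 0, 0, 0, 0]
    - [0, 0, -10, 0, 0, 0, 0]
    - [0, 0, -15, 0, 0, 0, 0]
    - [0, 0, -15, 0, 0, 0, 0]
    - [0, 0, -15, 0, 0, 0, 0]
    - [0, 0, -15, 0, 0, 0, 0]
    - [0, 0, -10, 0, 0, 0, 0]
    - [0, 0, -5, 0, 0, 0, 0]
    - [0, 0, 0, 0, 0, 0, 0]
    - [0, 0, 0, 0, 0, 0, 0]
    - [0, 0, 0, 0, 0, 0, 0]

```text
time_s: 5.32
position: [0.5509, -0.2286, 0.1636]
tool_rot: [[-0.955, 0.296, -0.001], [0.296, 0.955, 0.001], [0.001, 0.0, -1.0]]
ft_force: [0.0, -0.0, -8.6]
grip_width: 0.013
gripper_force: 107.3
```

Run:
```python
from h import *
s=telemetry.observe();R=s["tool_rot"];tx=-R[:,0];ty=R[:,1]
print(s["time_s"],s["position"],s["q"].round(1),"F",s["ft_force"],"T",s["wrist_torque"],"about tray x,y:",s["wrist_torque"]@tx,s["wrist_torque"]@ty)
```

```text
5.325 [ 0.55092892 -0.22855278  0.16363166] [ -33.9   29.5   72.9    0.    77.6 -106.7] F [ 0.03733634 -0.02386587 -8.60569968] T [0.126156   0.06562997 0.0382898 ] about tray x,y: 0.10100363996567148 0.10008158051815305
```

The net weight (8.6 N) fits. The moment about tray x is +0.10 Nm where ±0.2 was expected, so I'll average more readings before deciding.

Emit:
apply_moves:
  series:
    - [0, 0, 0, 0, 0, 0, 0]

```text
time_s: 5.45
position: [0.551, -0.2286, 0.1639]
tool_rot: [[-0.955, 0.296, -0.0], [0.296, 0.955, 0.0], [0.0, 0.0, -1.0]]
ft_force: [-0.6, 0.9, -8.3]
grip_width: 0.0128
gripper_force: 107.3
```

```bash
cat > w.py <<'E'
from h import *
for i in range(6):
    s=telemetry.observe();R=s["tool_rot"];print(round(s["time_s"],3),s["ft_force"].round(2),"about tray x,y,z:",(s["wrist_torque"]@np.stack([-R[:,0],R[:,1],-R[:,2]],1)).round(3)); im=get_image("scene")
P=cloud(im)
cv2.imwrite("pics/lift.png",cv2.resize(im["frame"][100:225,120:270,::-1],None,fx=4,fy=4,interpolation=cv2.INTER_CUBIC))
E
python3 w.py
```

```text
5.45 [-0.64  0.9  -8.27] about tray x,y,z: [ 0.177 -0.007  0.03 ]
5.5 [-1.21 -0.16 -8.49] about tray x,y,z: [0.13  0.047 0.002]
5.55 [-0.09 -0.43 -7.98] about tray x,y,z: [ 0.165  0.033 -0.015]
5.6 [ 0.29 -0.27 -8.52] about tray x,y,z: [0.101 0.073 0.04 ]
5.65 [ 0.23 -0.36 -8.1 ] about tray x,y,z: [ 0.116  0.051 -0.021]
5.7 [ 0.41 -0.54 -8.81] about tray x,y,z: [ 0.132  0.024 -0.017]
```

View pics/lift.png

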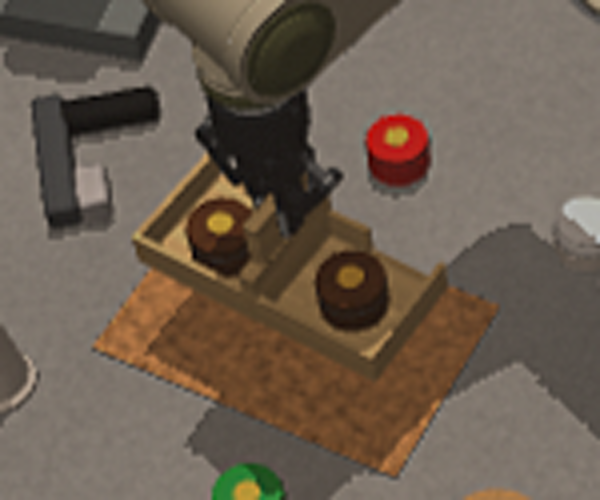

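The mean moment about tray x is about +0.13 Nm, and a downward load on -y gives a positive moment, so the heavy foot should be in the -y bay. I'll double-check the sign during the first small roll. The picture shows both feet in their bays and the tray level. Next I plan the pouring poses over the bin.

```bash
cat > plan.py <<'E'
from h import *
from scipy.spatial.transform import Rotation as Ro
T2=np.diag([-1,1,-1.])
def tray(yaw,r,p): return (Ro.from_euler('z',yaw,degrees=True)*Ro.from_euler('x',r,degrees=True)*Ro.from_euler('y',-p,degrees=True)).as_matrix()
def tcp(gap,yaw,r,p):
    R=tray(yaw,r,p); o=np.array(gap)-R@[-.053,-.082,.005]; return o+R@[0,0,.0709],o,R
bc=np.array([.555,.225]);ba=np.radians(-7.7)
def clear(o,R):
    x,y=np.meshgrid(np.linspace(-.056,.056,29),np.linspace(-.123,.123,61)); q=np.stack([x,y,0*x],-1).reshape(-1,3)@R.T+o
    d=q[:,:2]-bc; l=np.abs(np.stack([d@[np.cos(ba),np.sin(ba)],d@[-np.sin(ba),np.cos(ba)]],1)).max(1)
    m=(l>.098)&(l<.115); return q[m,2].min().round(3) if m.any() else None, q[:,2].min().round(3)
if __name__=="__main__":
  Y=-40
  g=np.array([.586,.199])
  for z,r,p in[(.1,0,0),(.08,12,0),(.07,32,0),(.06,12,0),(.055,12,20),(.055,12,30),(.055,12,40)]:
    t,o,R=tcp([*g,z],Y,r,p); print(z,r,p,"tcp",t.round(3),"rimz,minz",clear(o,R))
  print(rel(tcp([*g,.1],Y,0,0)[0]))
E
python3 plan.py
```

```text
0.1 0 0 tcp [0.679 0.228 0.166] rimz,minz (np.float64(0.095), np.float64(0.095))
0.08 12 0 tcp [0.669 0.216 0.162] rimz,minz (np.float64(0.067), np.float64(0.067))
0.07 32 0 tcp [0.649 0.191 0.169] rimz,minz (np.float64(0.044), np.float64(0.044))
0.06 12 0 tcp [0.669 0.216 0.142] rimz,minz (np.float64(0.047), np.float64(0.047))
0.055 12 20 tcp [0.648 0.23  0.15 ] rimz,minz (np.float64(0.068), np.float64(0.041))
0.055 12 30 tcp [0.636 0.239 0.154] rimz,minz (np.float64(0.075), np.float64(0.041))
0.055 12 40 tcp [0.625 0.248 0.155] rimz,minz (np.float64(0.075), np.float64(0.041))
[ 12.8 473.9  -1.8]
```

Emit:
apply_moves:
  series:
    - [1, 15, -4, 0, 0, 0, 0]
    - [2, 30, -4, 0, 0, 0, 0]
    - [2, 45, -4, 0, 0, 0, 0]
    - [2, 45, -4, 0, 0, 0, 0]
    - [2, 50, -4, 0, 0, 0, 0]
    - [2, 50, -4, 0, 0, 0, 0]
    - [2, 50, -2, 0, 0, 0, 0]
    - [2, 50, 0, 0, 0, 0, 0]
    - [2, 45, 0, 0, 0, 0, 0]
    - [2, 40, 0, 0, 0, 0, 0]
    - [2, 25, 0, 0, 0, 0, 0]
    - [1, 12, 0, 0, 0, 0, 0]

```text
time_s: 7.25
position: [0.6651, 0.2166, 0.19]
tool_rot: [[-0.956, 0.294, -0.0], [0.294, 0.956, 0.0], [0.0, 0.0, -1.0]]
ft_force: [-0.1, -0.6, -8.5]
grip_width: 0.0129
gripper_force: 107.6
```

Emit:
apply_moves:
  series:
    - [0, 0, 0, 0, 0, 4, 0]
    - [0, 0, 0, 0, 0, 7, 0]
    - [0, 0, 0, 0, 0, 7, 0]
    - [0, 0, 0, 0, 0, 4.8, 0]
    - [0, 0, 0, 0, 0, 0, 0]
    - [0, 0, 0, 0, 0, 0, 0]
    - [0, 0, 0, -4, 0, 0, 0]
    - [0, 0, 0, -4, 0, 0, 0]
    - [0, 0, 0, -4, 0, 0, 0]
    - [0, 0, 0, 0, 0, 0, 0]
    - [0, 0, 0, 0, 0, 0, 0]

```text
time_s: 8.62
position: [0.6655, 0.2144, 0.1902]
tool_rot: [[-0.766, 0.629, 0.133], [0.643, 0.75, 0.158], [-0.0, 0.207, -0.978]]
ft_force: [-0.2, 0.5, -8.2]
grip_width: 0.0125
gripper_force: 108.0
```

```bash
cat > st.py <<'E'
from plan import *
def st():
    s=telemetry.observe();R=s["tool_rot"]@T2; e=Ro.from_matrix(R).as_euler('ZXY',degrees=True)
    o=s["position"]-R@[0,0,.0709]; g=o+R@[-.053,-.082,.005]
    print(round(s["time_s"],2),"tcp",s["position"].round(4),"yaw,roll,pitch",(e*[1,1,-1]).round(1),"gap",g.round(3),"rim/min",clear(o,R),"q",s["q"].round(0))
    print("F",s["ft_force"].round(1),"T tray",(R.T@s["wrist_torque"]).round(3),"grip",s["grip_width"].round(4)); return s,R,o
if __name__=="__main__": st()
E
python3 st.py; for i in 1 2 3; do python3 -c "
from h import *
get_image('top');s=telemetry.observe();print((T:=s['wrist_torque'])@-s['tool_rot'][:,0])"; done
```

```text
8.62 tcp [0.6655 0.2144 0.1902] yaw,roll,pitch [-40.   11.9   0. ] gap [0.582 0.197 0.109] rim/min (np.float64(0.095), np.float64(0.095)) q [  5.  34.  60.   9.  77. -46.]
-0.3764695147819616
-0.3317174277900869
-0.3506538468286237Traceback (most recent call last):
  File "st.py", line 7, in <module>
    if __name__=="__main__": st()
                             ~~^^
  File "st.py", line 6, in st
    print("F",s["ft_force"].round(1),"T tray",(R.T@s["wrist_torque"]).round(3),"grip",s["grip_width"].round(4)); return s,R,o
                                                                                      ^^^^^^^^^^^^^^^^^^^^^
AttributeError: 'float' object has no attribute 'round'
```

The moment fell on rolling, as predicted from the sign convention, so the -y foot is the heavy one. Now I roll to about 31° so both feet lean to the -y side.

Emit:
apply_moves:
  series:
    - [0, 0, 0, -4, 0, 0, 0]
    - [0, 0, 0, -4, 0, 0, 0]
    - [0, 0, 0, -3, 0, 0, 0]
    - [0, 0, 0, -2, 0, 0, 0]
    - [0, 0, 0, -2, 0, 0, 0]
    - [0, 0, 0, -2, 0, 0, 0]
    - [0, 0, 0, -2, 0, 0, 0]
    - [0, 0, 0, 0, 0, 0, 0]
    - [0, 0, 0, 0, 0, 0, 0]
    - [0, 0, 0, 0, 0, 0, 0]
    - [0, 0, 0, 0, 0, 0, 0]

```text
time_s: 10.15
position: [0.6655, 0.2145, 0.1901]
tool_rot: [[-0.766, 0.551, 0.331], [0.643, 0.657, 0.394], [-0.0, 0.515, -0.857]]
ft_force: [-0.1, 0.0, -8.1]
grip_width: 0.0128
gripper_force: 110.0
```

```bash
sed -i 's/s\["grip_width"\].round(4)/round(s["grip_width"],4)/' st.py
cat > feet.py <<'E'
from st import *
def feet(name="top",pic=None):
    s,R,o=st(); im=get_image(name); P=cloud(im); L=(P-o)@R
    hsv=cv2.cvtColor(im["frame"],cv2.COLOR_RGB2HSV)
    yel=(hsv[...,0]>20)&(hsv[...,0]<35)&(hsv[...,1]>110)
    m=(abs(L[...,0])<.09)&(abs(L[...,1])<.125)&(L[...,2]>.038)&(L[...,2]<.056)
    for sg in(1,-1):
        k=m&(L[...,1]*sg>.015)&(hsv[...,2]>0); k&=~((abs(abs(L[...,1])-.12)<.004))
        if k.sum()>20: q=L[k]; print("foot bay",sg,k.sum(),"x",q[:,0].min().round(3),q[:,0].max().round(3),"y",q[:,1].min().round(3),q[:,1].max().round(3))
    if pic:
        f=np.array([.6,.22,.1]); A=np.array(im["attitude"]);c=A.T@(f-np.array(im["eye"])); F=192/np.tan(np.radians(im["vertical_fov"])/2)
        u=int(im["cx"]-F*c[0]/c[2]);v=int(im["cy"]+F*c[1]/c[2])
        cv2.imwrite(pic,cv2.resize(im["frame"][max(0,v-70):v+70,max(0,u-90):u+90,::-1],None,fx=4,fy=4,interpolation=cv2.INTER_CUBIC))
if __name__=="__main__":
    import sys; feet(*sys.argv[1:])
E
python3 feet.py top; python3 feet.py scene pics/roll.png
```

```text
10.15 tcp [0.6655 0.2145 0.1901] yaw,roll,pitch [-40.  31.   0.] gap [0.602 0.221 0.091] rim/min (np.float64(0.066), np.float64(0.066)) q [ -0.  30.  75.  28.  58. -62.]
F [-0.1  0.  -8.1] T tray [-0.972  0.049 -0.014] grip 0.0128
foot bay 1 206 x -0.051 0.055 y 0.015 0.087
foot bay -1 27 x -0.015 0.005 y -0.114 -0.091
10.2 tcp [0.6655 0.2144 0.1902] yaw,roll,pitch [-40.  31.   0.] gap [0.602 0.221 0.091] rim/min (np.float64(0.066), np.float64(0.066)) q [ -0.  30.  75.  28.  58. -62.]
F [-1.1  0.6 -7.7] T tray [-0.903  0.054 -0.016] grip 0.0124
foot bay 1 197 x -0.025 0.034 y 0.016 0.069
foot bay -1 132 x -0.012 0.057 y -0.112 -0.053
```

View pics/roll.png

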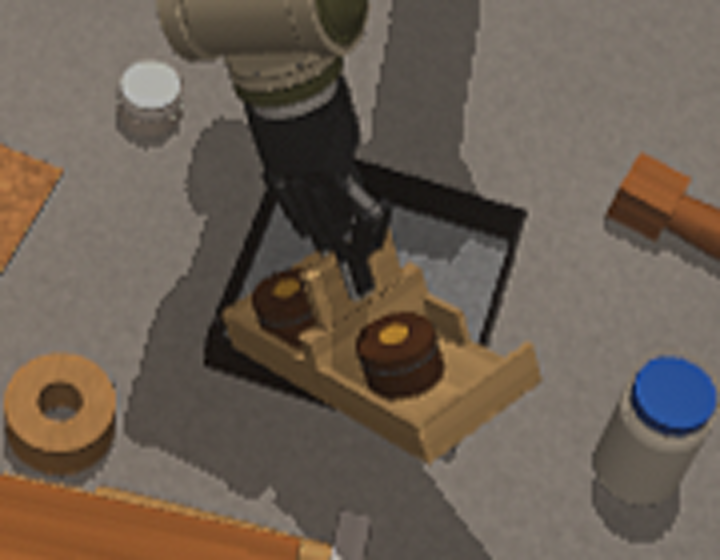

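Both feet have slid to the -y side: the light one is on the divider (y≈0.04) and the heavy one on the outer wall (y≈-0.085). Now I unroll to 12° and pitch a little.

Emit:
apply_moves:
  series:
    - [0, 0, 0, 4, 0, 0, 0]
    - [0, 0, 0, 5, 0, 0, 0]
    - [0, 0, 0, 5, 0, 0, 0]
    - [0, 0, 0, 5, 0, 0, 0]
    - [0, 0, 0, 0, -4, 0, 0]
    - [0, 0, 0, 0, -5, 0, 0]
    - [0, 0, 0, 0, -4, 0, 0]
    - [0, 0, 0, 0, 0, 0, 0]
    - [0, 0, 0, 0, 0, 0, 0]

```text
time_s: 11.38
position: [0.6657, 0.2144, 0.1902]
tool_rot: [[-0.716, 0.63, 0.302], [0.663, 0.748, 0.012], [-0.218, 0.208, -0.953]]
ft_force: [0.3, -1.1, -8.9]
grip_width: 0.0129
gripper_force: 109.9
```

```bash
python3 feet.py top;python3 - <<'E'
from plan import *
s=telemetry.observe();c=s["tool_rot"]
t,o,R=tcp([.588,.2,.055],-40,12,13); print(rel(t),clear(o,R))
# per-degree TCP shift in tool frame while pitching about gap
for p in(20,30): print((c@T2@tray(-40,12,13).T).round(2)[0], (tray(-40,12,p)@T2).T@(tcp([.588,.2,.055],-40,12,p+3)[0]-tcp([.588,.2,.055],-40,12,p)[0])*1000)
E
```

```text
11.38 tcp [0.6657 0.2144 0.1902] yaw,roll,pitch [-40.1  12.   12.9] gap [0.596 0.189 0.099] rim/min (np.float64(0.099), np.float64(0.085)) q [  9.  32.  67.  -2.  64. -39.]
F [ 0.3 -1.1 -8.9] T tray [-0.256  0.511 -0.087] grip 0.0129
foot bay -1 281 x -0.053 0.052 y -0.116 -0.029
[23.1 -5.6 39.2] (np.float64(0.06), np.float64(0.041))
[1. 0. 0.] [ 3.52157417e+00 -6.11729308e-14 -2.68349202e+00]
[1. 0. 0.] [ 3.52157417e+00  2.51107537e-14 -2.68349202e+00]
```

Emit:
apply_moves:
  series:
    - [5, -1.6, 9, 0, 0, 0, 0]
    - [6, -2, 10, 0, 0, 0, 0]
    - [6, -2, 10, 0, 0, 0, 0]
    - [6, 0, 10, 0, 0, 0, 0]
    - [0, 0, 0, 0, 0, 0, 0]
    - [1.8, 0, -1.3, 0, -1.5, 0, 0]
    - [1.8, 0, -1.3, 0, -1.5, 0, 0]
    - [1.8, 0, -1.3, 0, -1.5, 0, 0]
    - [1.8, 0, -1.3, 0, -1.5, 0, 0]
    - [1.8, 0, -1.3, 0, -1.5, 0, 0]
    - [0, 0, 0, 0, 0, 0, 0]

```text
time_s: 12.8
position: [0.6484, 0.2324, 0.1503]
tool_rot: [[-0.671, 0.629, 0.393], [0.658, 0.749, -0.076], [-0.343, 0.208, -0.916]]
ft_force: [-0.3, 0.3, -7.9]
grip_width: 0.0127
gripper_force: 109.9
```

```bash
python3 feet.py scene pics/p20.png
```

```text
12.8 tcp [0.6484 0.2324 0.1503] yaw,roll,pitch [-40.   12.   20.5] gap [0.587 0.201 0.055] rim/min (np.float64(0.069), np.float64(0.041)) q [ 13.  32.  75. -12.  52. -29.]
F [-0.3  0.3 -7.9] T tray [-0.235  0.828 -0.172] grip 0.0127
foot bay 1 185 x -0.048 0.034 y 0.015 0.069
foot bay -1 166 x -0.019 0.042 y -0.116 -0.055
```

View pics/p20.png

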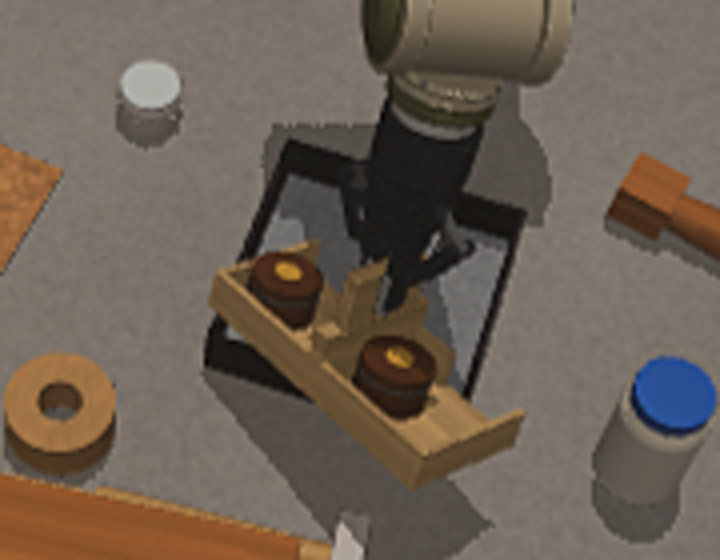

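The pitch is 20°. The heavy foot, at (288,288), is against its outer wall, and the light foot, at (398,375), is at the divider; neither has slid yet. I'll keep pitching.

Emit:
apply_moves:
  series:
    - [1.2, 0, -0.9, 0, -1, 0, 0]
    - [1.2, 0, -0.9, 0, -1, 0, 0]
    - [1.2, 0, -0.9, 0, -1, 0, 0]
    - [1.2, 0, -0.9, 0, -1, 0, 0]
    - [1.2, 0, -0.9, 0, -1, 0, 0]
    - [1.2, 0, -0.9, 0, -1, 0, 0]
    - [0, 0, 0, 0, 0, 0, 0]
    - [0, 0, 0, 0, 0, 0, 0]

```text
time_s: 13.85
position: [0.6419, 0.2372, 0.1525]
tool_rot: [[-0.625, 0.629, 0.461], [0.647, 0.749, -0.145], [-0.436, 0.208, -0.875]]
ft_force: [-0.2, -0.1, -8.6]
grip_width: 0.0131
gripper_force: 109.9
```

```bash
python3 feet.py scene
```

```text
13.85 tcp [0.6419 0.2372 0.1525] yaw,roll,pitch [-40.   12.   26.5] gap [0.588 0.201 0.055] rim/min (np.float64(0.074), np.float64(0.04)) q [ 16.  31.  77. -21.  48. -20.]
F [-0.2 -0.1 -8.6] T tray [-0.219  1.061 -0.128] grip 0.0131
foot bay 1 170 x -0.029 0.035 y 0.015 0.071
foot bay -1 147 x -0.023 0.043 y -0.114 -0.052
```

Emit:
apply_moves:
  series:
    - [1.2, 0, -0.9, 0, -1, 0, 0]
    - [1.2, 0, -0.9, 0, -1, 0, 0]
    - [1.2, 0, -0.9, 0, -1, 0, 0]
    - [1.2, 0, -0.9, 0, -1, 0, 0]
    - [0, 0, 0, 0, 0, 0, 0]
    - [0, 0, 0, 0, 0, 0, 0]
    - [0, 0, 0, 0, 0, 0, 0]

```text
time_s: 14.78
position: [0.6376, 0.2408, 0.1542]
tool_rot: [[-0.591, 0.629, 0.505], [0.635, 0.749, -0.189], [-0.497, 0.209, -0.842]]
ft_force: [0.4, -0.4, -3.9]
grip_width: 0.0125
gripper_force: 110.4
```

```bash
python3 feet.py scene
```

```text
14.78 tcp [0.6376 0.2408 0.1542] yaw,roll,pitch [-40.   12.1  30.6] gap [0.588 0.201 0.055] rim/min (np.float64(0.074), np.float64(0.041)) q [ 18.  31.  79. -28.  47. -14.]
F [ 0.4 -0.4 -3.9] T tray [-0.276  0.719  0.063] grip 0.0125
foot bay 1 139 x -0.047 0.018 y 0.015 0.067
```

The force dropped to about 4 N, so the heavy foot (0.42 kg) has slid out. I'll rise, then level.

Emit:
apply_moves:
  series:
    - [-5, 2, -8, 0, 0, 0, 0]
    - [-10, 4, -17, 0, 0, 0, 0]
    - [-10, 4, -17, 0, 0, 0, 0]
    - [-5, 2, -8, 0, 0, 0, 0]
    - [0, 0, 0, 0, 4, 0, 0]
    - [0, 0, 0, 0, 6, 0, 0]
    - [0, 0, 0, 0, 7, 0, 0]
    - [0, 0, 0, 0, 7, 0, 0]
    - [0, 0, 0, 0, 6.5, 0, 0]
    - [0, 0, 0, 4, 0, 0, 0]
    - [0, 0, 0, 5, 0, 0, 0]
    - [0, 0, 0, 3, 0, 0, 0]

```text
time_s: 16.32
position: [0.6377, 0.2402, 0.213]
tool_rot: [[-0.766, 0.643, -0.0], [0.643, 0.766, -0.002], [-0.001, -0.002, -1.0]]
ft_force: [0.6, -0.6, -4.0]
grip_width: 0.013
gripper_force: 110.3
```

```bash
python3 feet.py scene pics/after.png; python3 -c "
from st import *
print(rel([.545,-.2376,.215]),rel([.545,-.2376,.0749]))"
```

```text
16.32 tcp [0.6377 0.2402 0.213 ] yaw,roll,pitch [-40.   -0.1   0.1] gap [0.544 0.211 0.147] rim/min (np.float64(0.142), np.float64(0.142)) q [ 11.  36.  52.  -0.  92. -39.]
F [ 0.6 -0.6 -4. ] T tray [-0.038 -0.04  -0.012] grip 0.013
foot bay 1 263 x -0.05 0.059 y 0.015 0.105
[-236.3 -426.    -0.7] [-236.2 -425.5  139.4]
```

View pics/after.png

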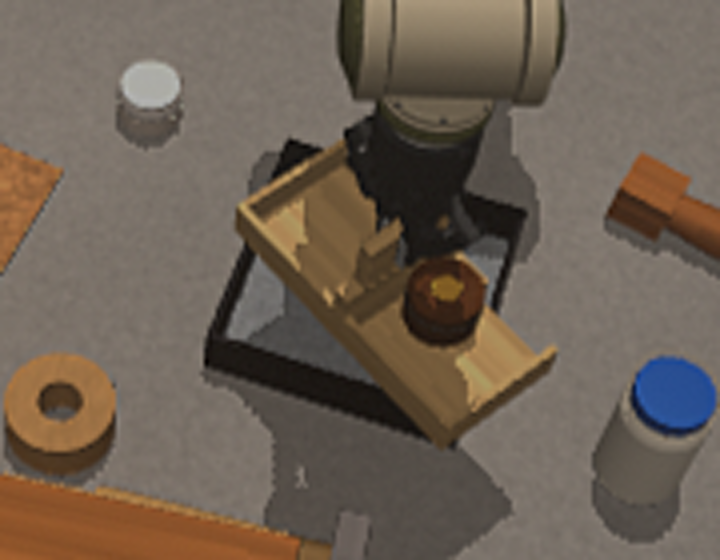

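The -y bay is empty and the light foot, at (445,300), is still in its bay. I'm carrying the tray back to the mat.

Emit:
apply_moves:
  series:
    - [-7, -13, 0, 0, 0, 0, 0]
    - [-14, -25, 0, 0, 0, 0, 0]
    - [-21, -38, 0, 0, 0, 0, 0]
    - [-26, -47, 0, 0, 0, 0, 0]
    - [-28, -51, 0, 0, 0, 0, 0]
    - [-28, -51, 0, 0, 0, 0, 0]
    - [-28, -51, 0, 0, 0, 0, 0]
    - [-26, -47, 0, 0, 0, 0, 0]
    - [-22, -38, 0, 0, 0, 0, 0]
    - [-17, -30, 0, 0, 0, 0, 0]
    - [-12, -22, 0, 0, 0, 0, 0]
    - [-7, -13, 0, 0, 0, 0, 0]

```text
time_s: 17.88
position: [0.5427, -0.2394, 0.2132]
tool_rot: [[-0.764, 0.645, 0.001], [0.645, 0.764, -0.001], [-0.001, 0.0, -1.0]]
ft_force: [0.5, 1.2, -4.3]
grip_width: 0.0128
gripper_force: 110.3
```

Emit:
apply_moves:
  series:
    - [0, 0, 0, 0, 0, -4, 0]
    - [0, 0, 0, 0, 0, -6, 0]
    - [0, 0, 0, 0, 0, -6, 0]
    - [0, 0, 0, 0, 0, -6, 0]
    - [0, 0, 0, 0, 0, -4, 0]
    - [0, 0, 0, 0, 0, 0, 0]
    - [0, 0, 0, 0, 0, 0, 0]

```text
time_s: 18.75
position: [0.5438, -0.2376, 0.2131]
tool_rot: [[-0.97, 0.244, 0.0], [0.244, 0.97, -0.0], [-0.0, -0.0, -1.0]]
ft_force: [0.5, 0.2, -4.7]
grip_width: 0.0125
gripper_force: 110.3
```

```bash
python3 feet.py top; python3 -c "
from st import *
print(rel([.545,-.2376,.0749]))
im=get_image('top');P=cloud(im);hsv=cv2.cvtColor(im['frame'],cv2.COLOR_RGB2HSV)
m=(hsv[...,0]>15)&(hsv[...,0]<35)&(hsv[...,1]>80)&(abs(P[...,0]-.555)<.11)&(abs(P[...,1]-.225)<.11);print('bin cap',m.sum(),P[m].mean(0))
m=(abs(P[...,0]-.555)<.09)&(abs(P[...,1]-.225)<.09)&(P[...,2]>.015);print('foot in bin',m.sum(),P[m].mean(0),P[m].min(0),P[m].max(0))"
```

```text
18.75 tcp [ 0.5438 -0.2376  0.2131] yaw,roll,pitch [-14.1  -0.    0. ] gap [ 0.472 -0.304  0.147] rim/min (None, np.float64(0.142)) q [ -35.   27.   69.    0.   84. -111.]
F [ 0.5  0.2 -4.7] T tray [-0.074 -0.021 -0.029] grip 0.0125
[ -1.1   0.4 138.1]
bin cap 11 [0.59305597 0.27632628 0.0398094 ]
foot in bin 246 [0.5508978  0.23902256 0.05465968] [0.47223525 0.1372571  0.01502569] [0.6098496  0.28274247 0.07077086]
```

Emit:
apply_moves:
  series:
    - [-1, 0, 10, 0, 0, 0, 0]
    - [0, 0, 25, 0, 0, 0, 0]
    - [0, 0, 30, 0, 0, 0, 0]
    - [0, 0, 30, 0, 0, 0, 0]
    - [0, 0, 20, 0, 0, 0, 0]
    - [0, 0, 10, 0, 0, 0, 0]
    - [0, 0, 6, 0, 0, 0, 0]
    - [0, 0, 3, 0, 0, 0, 0]
    - [0, 0, 2, 0, 0, 0, 0]
    - [0, 0, 1, 0, 0, 0, 0]
    - [0, 0, 0, 0, 0, 0, 0]

```text
time_s: 20.23
position: [0.5449, -0.238, 0.0761]
tool_rot: [[-0.97, 0.243, 0.0], [0.243, 0.97, -0.0], [-0.0, -0.0, -1.0]]
ft_force: [0.8, 0.3, -4.6]
grip_width: 0.0127
gripper_force: 110.3
```

```bash
python3 -c "
from st import *
st()
im=get_image('top');cv2.imwrite('pics/bin.png',np.hstack([cv2.resize(im['frame'][150:250,145:245,::-1],(400,400)),cv2.resize(im['frame'][150:250,285:385,::-1],(400,400))]))"
```

```text
20.23 tcp [ 0.5449 -0.238   0.0761] yaw,roll,pitch [-14.  -0.   0.] gap [ 0.474 -0.305  0.01 ] rim/min (None, np.float64(0.005)) q [ -35.   35.   80.   -0.   66. -111.]
F [ 0.8  0.3 -4.6] T tray [-0.081 -0.007 -0.021] grip 0.0127
```

View pics/bin.png

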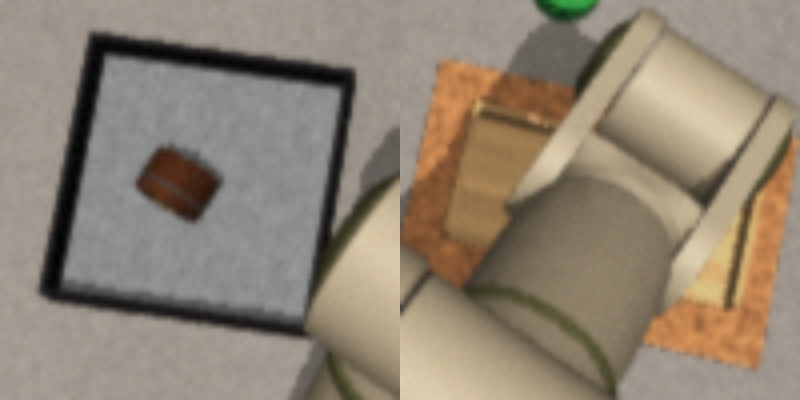

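The heavy foot lies on its side in the bin at about (178,183), well inside. I'll lower the tray the last 1–2 mm, release and rise.

Emit:
apply_moves:
  series:
    - [0, 0, 1.2, 0, 0, 0, 0]
    - [0, 0, 0, 0, 0, 0, 0]
    - [0, 0, 0, 0, 0, 0, 0.3]
    - [0, 0, 0, 0, 0, 0, 0.6]
    - [0, 0, 0, 0, 0, 0, 0.6]
    - [0, 0, 0, 0, 0, 0, 0.6]
    - [0, 0, -10, 0, 0, 0, 0.6]
    - [0, 0, -25, 0, 0, 0, 0.6]
    - [0, 0, -40, 0, 0, 0, 0.6]
    - [0, 0, -40, 0, 0, 0, 0.6]
    - [0, 0, -30, 0, 0, 0, 0.6]

```text
time_s: 21.65
position: [0.545, -0.238, 0.2224]
tool_rot: [[-0.97, 0.243, 0.002], [0.243, 0.97, -0.001], [-0.002, -0.001, -1.0]]
ft_force: [0.4, -0.1, -0.6]
grip_width: 0.051
gripper_force: 0.0
```

Emit:
apply_moves:
  series:
    - [40, 0, 0, 0, 0, 0, 0.6]
    - [50, 0, 0, 0, 0, 0, 0.6]
    - [50, 0, 0, 0, 0, 0, 0.6]
    - [30, 0, 0, 0, 0, 0, 0.6]
    - [0, 0, 0, 0, 0, 0, 0.6]
    - [0, 0, 0, 0, 0, 0, 0.6]

```text
time_s: 22.4
position: [0.3806, -0.1971, 0.2203]
tool_rot: [[-0.97, 0.243, 0.001], [0.243, 0.97, -0.001], [-0.001, -0.001, -1.0]]
ft_force: [0.6, -0.3, -0.3]
grip_width: 0.0513
gripper_force: 0.0
```

Run:
```python
from h import *
s=telemetry.observe();print(s["time_s"],s["position"],s["qvel"].round(1))
def binm(im):
    P=cloud(im);m=(abs(P[...,0]-.555)<.085)&(abs(P[...,1]-.225)<.085)&(P[...,2]>.02);return m.sum(),P[m].mean(0).round(4),P[m].max(0).round(3)
a=get_image("top");print(binm(a));b=get_image("top");print(binm(b))
im=get_image("scene");P=cloud(im)
def R(P,lo,hi,c,n):
    m=(P[...,2]>lo)&(P[...,2]<hi)&(abs(P[...,0]-.545)<.1)&(abs(P[...,1]+.238)<.14); q=P[m]; print(n,m.sum(),q.mean(0).round(4),cv2.minAreaRect((q[:,:2]*1000).astype(np.float32)))
R(P,.1,.125,0,"handle scene");R(cloud(b),.1,.125,0,"handle top");R(cloud(b),.03,.042,0,"rims top");R(P,.044,.054,0,"foot")
```

```text
22.4 [ 0.38061343 -0.19712945  0.22029717] [ 0.3  1.  -0.3  0.  -0.2 -0.1]
(np.int64(239), array([0.5505, 0.2398, 0.0554]), array([0.582, 0.273, 0.07 ]))
(np.int64(238), array([0.5505, 0.2398, 0.0556]), array([0.583, 0.274, 0.072]))
handle scene 111 [ 0.5511 -0.2371  0.1109] ((548.3385620117188, -238.86868286132812), (18.660573959350586, 80.87193298339844), 77.10023498535156)
handle top 108 [ 0.5479 -0.2383  0.1116] ((546.1990356445312, -238.40476989746094), (14.27336597442627, 74.94034576416016), 74.52246856689453)
rims top 316 [ 0.5632 -0.2402  0.0365] ((544.515625, -238.9090576171875), (246.7552490234375, 113.16956329345703), 75.64008331298828)
foot 218 [ 0.5431 -0.205   0.0485] ((549.0782470703125, -235.7552490234375), (242.22413635253906, 111.67951965332031), 77.04060363769531)
```

Everything checks out: the tray is flat and centred on its mat, the heavy foot is at rest in the bin, and the light foot is in its bay. I'm handing in.

```bash
python3 -c "
from rig import env
print(env.close_job())"
```

```text
the job is handed in; nothing more can be done
None
```

The job is handed in (no verdict was shown): at my last check the heavy foot (from the -y bay) lay on its side at rest in the bin, and the tray stood released and flat in the middle of its mat with the light foot still in it.

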